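Lay the coffee tray

TASK

Lay the coffee tray: stand the blue cup in the middle of the cork coaster and the steel milk jug in the middle of the black slate coaster, stand the red sugar pot on the tray midway between the two coasters with its wooden lid seated on it, and stand the cinnamon shaker (brown, yellow cap) on the tray straight in front of the sugar pot, between it and the middle of the tray's long edge nearest the robot. Leave everything upright and let go, and do not push the coffee pack or the utensil pot about.

Things in the scene. Friction and masses are not known exactly. Their poses are not given: they have to be found in the camera images.
- tray: fixed serving tray: white floor, top 6 mm above the worktop, 230 (tray x) by 350 mm (tray y), 8 mm wooden rim rising to 16 mm, brass handles to 28 mm high on the short ends. Origin: centre of its underside, midway between the coasters. x points away from the robot (within 0.3 rad of world x), y along the long edges; the near long edge is at x = -115 mm
- cork_coaster: light brown round cork coaster, 84 mm across, 6 mm thick, fixed on the tray floor (its top is 12 mm above the worktop), 95 mm to one side or the other of the tray's centre along tray y. Origin: centre of its underside
- slate_coaster: near-black round slate coaster, 84 mm across, 6 mm thick, fixed on the tray floor (its top is 12 mm above the worktop), 95 mm from the tray's centre on the other side. Origin: centre of its underside
- cup: dark blue espresso cup, round, open, 58 mm across at the rim, 58 mm tall, wall 3.5 mm, sides nearly upright above 14 mm (40 mm across at the foot), about 140 g; a small loop handle stands out 16 mm at +y. Stands upright on the worktop. Origin: centre of its underside, z up
- creamer: small steel milk jug, round, open, 58 mm across at the foot and 56 mm at the rim, 72 mm tall, wall 3 mm, about 160 g; a dark loop handle stands out 18 mm at +y, a short spout 8 mm at -y just below the rim. Stands upright on the worktop. Origin: centre of its underside, z up
- sugar_pot: red round open sugar pot without handle, 58 mm across, 60 mm tall, wall 4 mm (mouth 50 mm across), about 180 g. Stands upright on the worktop. Origin: centre of its underside, z up
- lid: lid of the sugar pot: light wooden disc 64 mm across, 6 mm thick, over a tapered plug 8 mm deep (32 mm across at the bottom, 46 at the top) that drops into the pot's mouth; brass knob on top 18 mm across, 22 mm tall (36 mm in all); 50 g. Lies on its plug on the worktop, knob up. Origin: centre of the plug's underside, z up; seated, it is 52 mm above the pot's
- shaker: closed cinnamon shaker, a brown cylinder with a yellow cap, 45 mm across, 84 mm tall, about 120 g. Stands upright on the worktop. Origin: centre of its underside, z up
- coffee_pack: bystander: red coffee pack with a cream patch, 50 (x) x 85 (y) x 130 mm tall, loose, at the far side of the tray. Origin: centre of its underside
- utensil_pot: bystander: frosted white pot 92 mm across and 120 mm tall with wooden spoons up to about 200 mm, loose, at the far side of the worktop. Origin: centre of its underside
Things that resemble listed ones, but are neither listed nor needed, are in the scene too. What is shaped like the lid but pink or turquoise is not meant. What is shaped like the shaker but turquoise is not meant.

How it is judged (in metres and radians):
At the end, for the whole second after the job is handed in: Cup on cork, jug on slate, each within 15 mm of the coaster's centre; pot on the tray within 15 mm of the coasters' midpoint; lid seated (8 mm of the pot's axis, origin 48-56 mm up); shaker on the tray 45-95 mm nearer than its centre, 15 mm sideways; all upright (0.1 rad), at rest (horizontal distance between cup and cork_coaster below 0.015 m and horizontal distance between creamer and slate_coaster below 0.015 m and z of cup in the frame of cork_coaster between 0.003 and 0.009 m and z of creamer in the frame of slate_coaster between 0.003 and 0.009 m and horizontal distance between sugar_pot and tray below 0.015 m and z of each of sugar_pot, shaker in the frame of tray below 0.009 m and horizontal distance between lid and sugar_pot below 0.008 m and z of lid in the frame of sugar_pot between 0.048 and 0.056 m and x of shaker in the frame of tray between -0.095 and -0.045 m and y of shaker in the frame of tray between -0.015 and 0.015 m and angle between each of cup, creamer, sugar_pot, lid, shaker's own z axis and vertical below 0.1 rad and linear speed of each of cup, creamer, sugar_pot, lid, shaker below 0.02 m/s); the robot touches nothing.
It fails at once if the coffee pack is shifted by more than 20 mm (distance of coffee_pack from where it was at the start of the episode above 0.02 m).
It fails at once if the utensil pot is shifted by more than 20 mm (distance of utensil_pot from where it was at the start of the episode above 0.02 m).
It also fails if it takes over 118 s, if anything falls off the work surface, if the arm or the gripper's body presses on something with over 40 N, if the wrist force passes 120 N, or if a joint passes its speed limit or range.

ROBOT

A 6-joint arm with a two-finger parallel gripper is mounted at the origin on the work surface. World frame = base frame: x ahead of the robot, y to its left, z up, the work surface at z = 0. Lengths are in mm, angles in rad, forces in N, time in s.
With the tool pointing down it reaches from about 225 to 725 mm from the base axis. Payload 3.1 kg.
Tool frame: the origin (TCP) lies at the very end of the fingers, on their centre line; the grasp point (between the pads) lies 19 mm behind it; z points along the fingers, y is the line along which they close (so a half turn about z gives the same grasp; the last joint's range is limited). The gripper opens to 85 mm and grips with 20 to 120 N. Pads are 22 mm wide; open, the fingers measure 114 mm over their backs; the gripper's body (76 mm by 85 mm) begins 54 mm behind the grasp point. The pads swing forward as they close: fully open they stand 13 mm farther back than shut.
Start: joints at [1.106, 0.048, 0.099, 1.622, 0, 1.443], TCP at [173.503, 495.494, 231.312] pointing down, gripper open.
Joint ranges: [-2.91, 2.91], [-0.99, 1.94], [-1.21, 1.42], [-2.12, 2.29], [-1.49, 1.47], [-3.14, 3.14]. Speed limits (rad/s): [2.79, 2.79, 3.14, 3.14, 3.14, 3.14].

INTERFACE

Orientations are given as a unit quaternion [x, y, z, w].
In Python, from bench import manip gives the robot as it stands.
- The arm moves only by the tool servo_tool, never from a script. Its argument "targets" is a list of rows, each a list of 7 numbers: the shift along the tool's x, y, z in units of 30 cm (1.0 is 30 cm), then the turn, a rotation vector about the tool's x, y, z in units of pi rad (1.0 is pi rad), then the opening, from -1 (shut) to 1 (fully open). A call has exactly 5 rows; each row is the pose to reach, as a shift and turn from the pose commanded when the call began, along the tool's axes at that moment, turning the shorter way round; what a row does not reach only later rows make up. A row lasts 1/10 s, in which the tool goes at most 50 mm and 8.59 degrees, less where a joint would pass 70% of its speed; a pose out of reach is approached as far as the arm can. A call with a number of a shift or a turn outside -1 to 1 is refused whole. A call with a gripper value outside its range is refused whole. The fingers move at their own pace and stop on an object; "grip_force" is the grip in N (left out, the last holds). Time passes only in rows, so rows that repeat a pose let the fingers close, or fill a call up. It gives the time, the measured TCP pose, the force, the opening and the grip force at its end, in the units of the state.
- manip.state(): the state, without advancing time (a new reading comes with each control period).
- manip.get_image(name): name is "side" or "top"; returns a dict with "img" (400x640x3 uint8, red, green, blue), "vertical_fov" (degrees; the focal length in pixels is half the picture's height over the tangent of half this angle, whatever the lens; pixels are square), "cx", "cy" (the principal point, pixels), "origin" and "attitude" of the camera in the world. Camera axes: x right, y down, z forward; pixel columns grow to the right and rows downward; lengths in mm; the calibration is good to about 2 mm. A picture is of the moment at which its call begins. There is no depth.
- manip.close_job(): hands the job in; it is judged then, once.
The state is a dict: "t": time; "joints": joint angles; "qd": joint speeds; "joint_efforts": joint torques, N m; "tool_pos": TCP position; "tool_rot": TCP orientation; "ft_force": force on the tool from outside, world axes, zero at the start; "ft_torque": the same for the moment, N m; "gripper_width": finger opening in mm; "finger_force": force on a finger pad.
Only numpy, scipy, OpenCV 4.12 (cv2) and the standard library are available. Lean on these libraries where they do the work, as an engineer would, in place of code of your own. Each camera call takes 0.05 s, during which the arm holds its last target. There are 200 camera calls.

## Working session

There is one attempt and no reset: what is moved stays moved. The work goes in short steps, Python scripts to look and compute and a tool call to move; the robot and the scene stay as the last step left them, time stands still between calls to the robot, and variables do not carry over. Pictures are saved under pics/ and viewed, at most 14 in all, crops included, and the job is handed in when it is done.

Besides the shell and the picture viewer there is one more tool, called as name(argument=value, ...) on one line, values as JSON. servo_tool: Moves the arm, as the interface text tells. Shifts and turns lie within -1 to 1; 1 stands for 30 cm of shift or pi rad of turn. Its arguments: {"type":"object","properties":{"targets":{"type":"array","items":{"type":"array","items":{"type":"number","minimum":-1,"maximum":1}}},"grip_force":{"type":"number"}},"required":["targets"]}

```bash
mkdir -p pics
python3 - <<'E'
from bench import manip
import cv2
for n in ["side","top"]:
    d=manip.get_image(n); cv2.imwrite(f"pics/{n}0.png",d["img"][:,:,::-1])
    print(n,{k:v for k,v in d.items() if k!="img"})
print(manip.state())
E
```

```text
side {'vertical_fov': 50.0388511984545, 'cx': 322.3688503161986, 'cy': 197.496613295207, 'origin': array([  66.27385335, -800.44046234,  695.99888126]), 'attitude': array([ 0.84876055, -0.28214746,  0.14220409, -0.42400041])}
top {'vertical_fov': 45.35398016863678, 'cx': 316.6087657271812, 'cy': 190.23863139354108, 'origin': array([ 422.61479127, -104.89730031, 1285.84482236]), 'attitude': array([-0.69986908,  0.71064541, -0.04898659,  0.0525992 ])}
{'t': 0.1, 'joints': array([1.10617533e+00, 4.86720371e-02, 9.77073513e-02, 1.62202407e+00,
       6.21530009e-05, 1.44297230e+00]), 'qd': array([-0.00030954, -0.00104874,  0.00376021,  0.00153321,  0.00167656,
       -0.0010876 ]), 'joint_efforts': array([ 2.04984157e-03, -3.39851439e+01,  3.20935142e+01,  1.58581015e-02,
       -9.32445460e-05, -1.33324637e-06]), 'tool_pos': array([173.23933759, 494.98326537, 230.21301799]), 'tool_rot': array([ 1.67603636e-01,  9.85853853e-01, -1.03939909e-03, -3.49718414e-04]), 'ft_force': array([ 0.07407027, -0.61665824,  0.23192308]), 'ft_torque': array([-0.0215661 ,  0.02257391, -0.04609129]), 'finger_force': 0.0, 'gripper_width': 85.41600084018818}
```

View pics/top0.png

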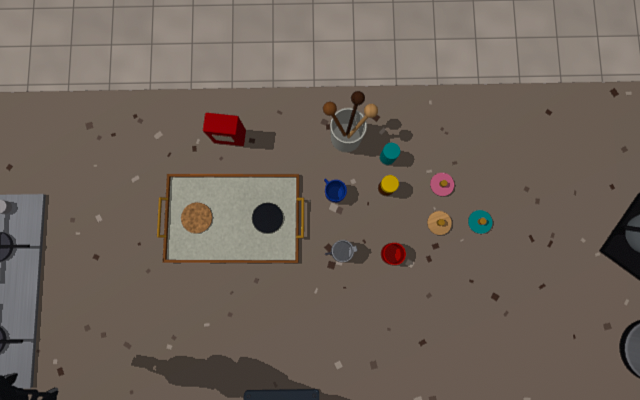

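View pics/side0.png

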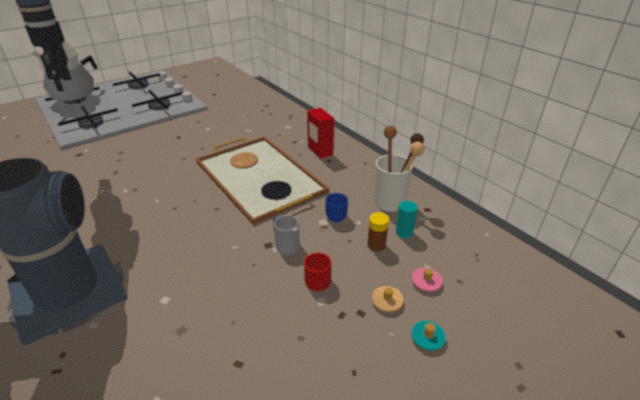

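The top view shows the cork coaster at (197,218), slate at (267,218), cup (336,191), jug (343,251), yellow-capped shaker (389,186), red pot (394,254), and lids: wooden (440,223), pink (443,184), turquoise (480,222). The other shaker-like object, turquoise, is at (390,154). I choose the wooden lid and the yellow-capped shaker, and check them in close crops.

Run:
```python
import cv2
i=cv2.imread("pics/top0.png")
cv2.imwrite("pics/c1.png",cv2.resize(i[140:275,310:500],None,fx=4,fy=4,interpolation=cv2.INTER_CUBIC))
cv2.imwrite("pics/c2.png",cv2.resize(i[165:270,155:310],None,fx=5,fy=5,interpolation=cv2.INTER_CUBIC))
j=cv2.imread("pics/side0.png")
cv2.imwrite("pics/c3.png",cv2.resize(j[180:355,260:455],None,fx=3.4,fy=3.4,interpolation=cv2.INTER_CUBIC))
```

```text
(no output)
```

View pics/c1.png

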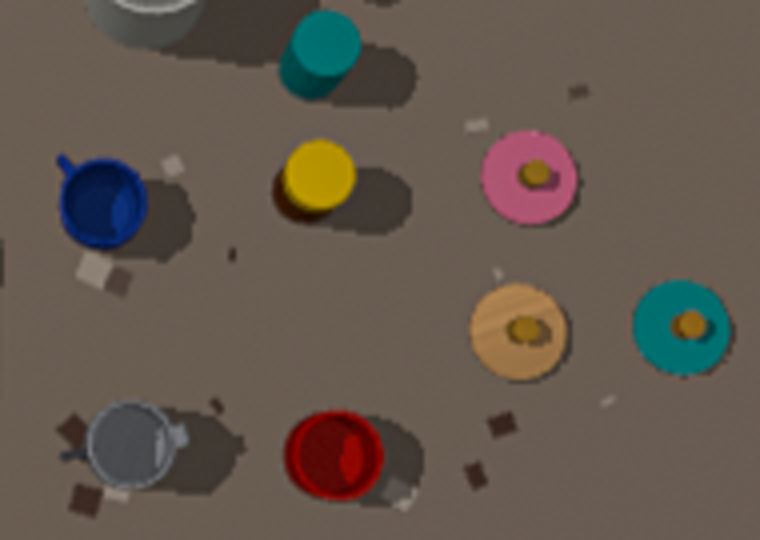

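View pics/c2.png

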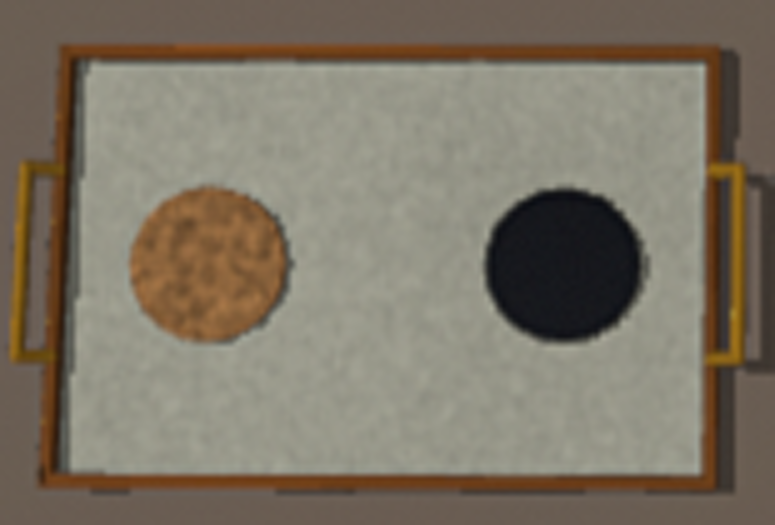

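View pics/c3.png

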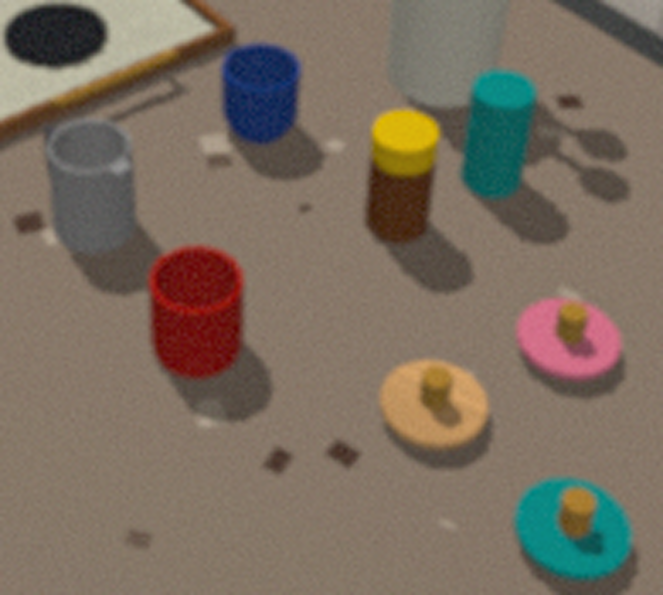

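Crops confirm it: wooden lid (crop1 518,331), yellow-capped shaker (319,175). The cup handle points up-left, the jug spout right and its handle left. I compute positions from both views.

```bash
cat > h.py <<'E'
import numpy as np
from scipy.spatial.transform import Rotation as R
C={'side':(50.0388511984545,322.3688503161986,197.496613295207,[66.27385335,-800.44046234,695.99888126],[0.84876055,-0.28214746,0.14220409,-0.42400041]),
'top':(45.35398016863678,316.6087657271812,190.23863139354108,[422.61479127,-104.89730031,1285.84482236],[-0.69986908,0.71064541,-0.04898659,0.0525992])}
def pos(cam,u,v,z):
    fov,cx,cy,o,q=C[cam]; f=200/np.tan(np.radians(fov/2)); o=np.array(o)
    d=R.from_quat(q).apply([(u-cx)/f,(v-cy)/f,1]); return (o+d*(z-o[2])/d[2])[:2].round(1)
def proj(cam,p):
    fov,cx,cy,o,q=C[cam]; f=200/np.tan(np.radians(fov/2)); c=R.from_quat(q).inv().apply(np.array(p)-o)
    return np.array([cx+f*c[0]/c[2],cy+f*c[1]/c[2]]).round(1)
E
python3 - <<'E'
from h import *
c1=lambda x,y:(310+x/4-.4,140+y/4-.4); c2=lambda x,y:(155+x/5-.4,165+y/5-.4); c3=lambda x,y:(260+x/3.4-.35,180+y/3.4-.35)
for n,a,b,z in [('cup',(104,203),(262,65),58),('jug',(131,444),(91,147),72),('pot',(336,455),(196,279),60),('shaker',(319,175),(405,132),84),('lid',(518,331),(434,402),14),('pink',(529,177),(568,336),14)]:
    print(n,pos('top',*c1(*a),z),pos('side',*c3(*b),z))
print('cuph',pos('top',*c1(65,160),40),'jugh',pos('top',*c1(72,455),50),'spout',pos('top',*c1(181,436),66))
print('cork',pos('top',*c2(209,264),12),pos('side',244,160,12)); print('slate',pos('top',*c2(563,265),12),pos('side',*c3(57,35),12))
for p in [(62,46),(719,46),(715,488),(42,486)]: print(pos('top',*c2(*p),16))
E
```

```text
cup [ 599.4 -149.1] [ 602.7 -145.8]
jug [ 444.  -162.5] [ 444.3 -163.2]
pot [ 435.3 -292.8] [ 435.1 -292.9]
shaker [ 611.4 -285. ] [ 610.8 -286. ]
lid [ 515.6 -423.6] [ 515.1 -422.7]
pink [ 618.9 -436.3] [ 618.5 -434.7]
cuph [ 631.  -124.7] jugh [ 437.9 -125.6] spout [ 448.6 -194.5]
cork [538.8 222.4] [537.8 220. ]
slate [535.4  33.2] [534.4  30.8]
[657.7 303.4]
[652.  -51.4]
[416.5 -47.1]
[422.8 306.9]
```

servo_tool(targets=[[-0.1, -0.13, 0.02, 0, 0, -0.0215, 1], [-0.2, -0.26, 0.04, 0, 0, -0.043, 1], [-0.3, -0.39, 0.06, 0, 0, -0.0644, 1], [-0.4, -0.52, 0.08, 0, 0, -0.086, 1], [-0.5, -0.65, 0.1, 0, 0, -0.1073, 1]], grip_force=40)

```text
t: 0.6
tool_pos: [250.5, 260.1, 200.5]
tool_rot: [-0.002, 1.0, -0.0, -0.0]
ft_force: [1.6, 0.4, 0.5]
gripper_width: 85.7
finger_force: 0.0
```

servo_tool(targets=[[-0.054, -0.15, 0, 0, 0, 0, 1], [-0.107, -0.3, 0, 0, 0, 0, 1], [-0.16, -0.45, 0, 0, 0, 0, 1], [-0.213, -0.6, 0, 0, 0, 0, 1], [-0.267, -0.75, 0, 0, 0, 0, 1]])

```text
t: 1.1
tool_pos: [330.8, 35.0, 201.1]
tool_rot: [-0.0, 1.0, 0.0, 0.0]
ft_force: [1.0, 0.9, -0.2]
gripper_width: 85.3
finger_force: 0.0
```

servo_tool(targets=[[-0.054, -0.15, 0, 0, 0, 0, 1], [-0.107, -0.3, 0, 0, 0, 0, 1], [-0.16, -0.45, 0, 0, 0, 0, 1], [-0.213, -0.6, 0, 0, 0, 0, 1], [-0.267, -0.75, 0, 0, 0, 0, 1]])

```text
t: 1.6
tool_pos: [410.9, -190.1, 200.8]
tool_rot: [0.0, 1.0, 0.0, -0.0]
ft_force: [1.4, 0.6, 0.1]
gripper_width: 85.3
finger_force: 0.0
```

servo_tool(targets=[[-0.03, -0.12, 0.09, 0, 0, 0, 1], [-0.06, -0.24, 0.18, 0, 0, 0, 1], [-0.08, -0.35, 0.27, 0, 0, 0, 1], [-0.08, -0.35, 0.27, 0, 0, 0, 1], [-0.08, -0.35, 0.27, 0, 0, 0, 1]])

```text
t: 2.1
tool_pos: [433.8, -292.5, 118.5]
tool_rot: [0.001, 1.0, 0.002, -0.002]
ft_force: [-0.5, 0.1, 0.3]
gripper_width: 85.0
finger_force: 0.0
```

servo_tool(targets=[[0, 0, 0.09, 0, 0, 0, 1], [0, 0, 0.18, 0, 0, 0, 1], [0, 0, 0.26, 0, 0, 0, 1], [0, 0, 0.34, 0, 0, 0, 1], [0, 0, 0.34, 0, 0, 0, 1]])

```text
t: 2.6
tool_pos: [433.1, -290.0, 16.0]
tool_rot: [-0.001, 1.0, 0.002, -0.002]
ft_force: [-1.1, 0.3, -0.7]
gripper_width: 85.1
finger_force: 0.0
```

servo_tool(targets=[[0, 0, 0, 0, 0, 0, -1], [0, 0, 0, 0, 0, 0, -1], [0, 0, 0, 0, 0, 0, -1], [0, 0, 0, 0, 0, 0, -1], [0, 0, 0, 0, 0, 0, -1]])

```text
t: 3.1
tool_pos: [436.8, -294.0, 21.2]
tool_rot: [-0.0, 1.0, -0.001, 0.002]
ft_force: [0.1, 1.7, 7.3]
gripper_width: 57.5
finger_force: 43.6
```

servo_tool(targets=[[0, 0, 0, 0, 0, 0, -1], [0, 0, -0.05, 0, 0, 0, -1], [0, 0, -0.15, 0, 0, 0, -1], [0, 0, -0.25, 0, 0, 0, -1], [0, 0, -0.35, 0, 0, 0, -1]])

```text
t: 3.6
tool_pos: [434.8, -293.1, 124.5]
tool_rot: [-0.0, 1.0, -0.0, -0.0]
ft_force: [0.1, 0.6, -1.2]
gripper_width: 57.4
finger_force: 43.3
```

servo_tool(targets=[[-0.03, 0.12, -0.02, 0, 0, 0, -1], [-0.068, 0.27, -0.04, 0, 0, 0, -1], [-0.102, 0.42, -0.05, 0, 0, 0, -1], [-0.136, 0.56, -0.05, 0, 0, 0, -1], [-0.17, 0.7, -0.05, 0, 0, 0, -1]])

```text
t: 4.1
tool_pos: [486.4, -81.6, 139.0]
tool_rot: [0.0, 1.0, -0.0, 0.001]
ft_force: [0.5, 0.2, -1.0]
gripper_width: 57.3
finger_force: 43.4
```

servo_tool(targets=[[-0.034, 0.15, 0, 0, 0, 0, -1], [-0.068, 0.3, 0, 0, 0, 0, -1], [-0.102, 0.45, 0.02, 0, 0, 0, -1], [-0.136, 0.58, 0.05, 0, 0, 0, -1], [-0.17, 0.701, 0.05, 0, 0, 0, -1]])

```text
t: 4.6
tool_pos: [536.1, 129.2, 122.2]
tool_rot: [-0.001, 1.0, -0.0, -0.001]
ft_force: [0.4, -1.1, -2.0]
gripper_width: 58.0
finger_force: 43.4
```

servo_tool(targets=[[0, 0, 0, 0, 0, 0, -1], [0, 0, 0.1, 0, 0, 0, -1], [0, 0, 0.2, 0, 0, 0, -1], [0, 0, 0.28, 0, 0, 0, -1], [0, 0, 0.31, 0, 0, 0, -1]])

```text
t: 5.1
tool_pos: [534.3, 126.3, 27.3]
tool_rot: [0.0, 1.0, -0.001, -0.003]
ft_force: [-2.0, 0.6, 15.9]
gripper_width: 57.7
finger_force: 45.9
```

servo_tool(targets=[[0, 0, 0.01, 0, 0, 0, -1], [0, 0, 0.017, 0, 0, 0, -1], [0, 0, 0.018, 0, 0, 0, -1], [0, 0, 0.018, 0, 0, 0, -1], [0, 0, 0.018, 0, 0, 0, -1]])

```text
t: 5.6
tool_pos: [537.1, 126.8, 27.3]
tool_rot: [0.0, 1.0, -0.0, 0.0]
ft_force: [-5.3, -0.3, 6.8]
gripper_width: 57.5
finger_force: 44.1
```

servo_tool(targets=[[0, 0, 0, 0, 0, 0, 0.8], [0, 0, 0, 0, 0, 0, 0.8], [0, 0, 0, 0, 0, 0, 0.8], [0, 0, 0, 0, 0, 0, 0.8], [0, 0, 0, 0, 0, 0, 0.8]])

```text
t: 6.1
tool_pos: [537.0, 127.3, 24.8]
tool_rot: [-0.0, 1.0, -0.0, 0.0]
ft_force: [-0.0, -0.7, 0.2]
gripper_width: 76.8
finger_force: 0.0
```

servo_tool(targets=[[0, 0, -0.05, 0, 0, 0, 0.8], [0, 0, -0.15, 0, 0, 0, 0.8], [0, 0, -0.25, 0, 0, 0, 0.8], [0, 0, -0.34, 0, 0, 0, 0.8], [0, 0, -0.34, 0, 0, 0, 0.8]])

```text
t: 6.6
tool_pos: [540.5, 127.7, 133.5]
tool_rot: [-0.0, 1.0, 0.001, 0.005]
ft_force: [0.4, -0.0, 0.6]
gripper_width: 77.0
finger_force: 0.0
```

servo_tool(targets=[[0.005, -0.16, 0, 0, 0, 0, 0.1], [0.01, -0.32, 0, 0, 0, 0, 0.1], [0.015, -0.48, 0, 0, 0, 0, 0.1], [0.02, -0.64, 0, 0, 0, 0, 0.1], [0.024, -0.8, 0, 0, 0, 0, 0.1]])

```text
t: 7.1
tool_pos: [529.3, -114.4, 127.0]
tool_rot: [-0.0, 1.0, -0.0, 0.0]
ft_force: [0.7, 0.6, 0.9]
gripper_width: 47.0
finger_force: 0.0
```

servo_tool(targets=[[0.005, -0.16, 0, 0, 0, 0, 0.1], [0.01, -0.32, 0, 0, 0, 0, 0.1], [0.015, -0.48, 0, 0, 0, 0, 0.1], [0.02, -0.64, 0, 0, 0, 0, 0.1], [0.024, -0.8, 0, 0, 0, 0, 0.1]])

```text
t: 7.6
tool_pos: [522.1, -354.5, 126.8]
tool_rot: [-0.0, 1.0, 0.0, -0.0]
ft_force: [1.1, -0.2, 0.9]
gripper_width: 47.2
finger_force: 0.0
```

servo_tool(targets=[[0.012, -0.13, 0.08, 0, 0, 0, 0.1], [0.024, -0.235, 0.15, 0, 0, 0, 0.1], [0.024, -0.235, 0.2, 0, 0, 0, 0.1], [0.024, -0.235, 0.2, 0, 0, 0, 0.1], [0.024, -0.235, 0.2, 0, 0, 0, 0.1]])

```text
t: 8.1
tool_pos: [515.3, -421.9, 66.6]
tool_rot: [-0.001, 1.0, 0.001, -0.0]
ft_force: [-0.1, 0.2, 0.3]
gripper_width: 47.1
finger_force: 0.0
```

servo_tool(targets=[[0, 0, 0, 0, 0, 0, 0.1], [0, 0, 0.05, 0, 0, 0, 0.1], [0, 0, 0.1, 0, 0, 0, 0.1], [0, 0, 0.15, 0, 0, 0, 0.1], [0, 0, 0.166, 0, 0, 0, 0.1]])

```text
t: 8.6
tool_pos: [513.8, -421.2, 13.2]
tool_rot: [-0.0, 1.0, 0.002, -0.002]
ft_force: [0.4, 0.6, -0.5]
gripper_width: 46.9
finger_force: 0.0
```

Run:
```python
from bench import manip
import cv2
from h import *
i=manip.get_image("side")["img"][:,:,::-1]; t=manip.get_image("top")["img"][:,:,::-1]
import numpy as np
a=cv2.resize(i[200:340,300:460],(400,350),interpolation=cv2.INTER_CUBIC); b=cv2.resize(t[165:270,155:275],(400,350),interpolation=cv2.INTER_CUBIC)
cv2.imwrite("pics/l1.png",np.hstack([a,b])); s=manip.state(); print(s['tool_pos'],s['gripper_width'],s['ft_force'])
print(manip.state()['joints'])
```

```text
[ 514.15354634 -421.8334777    14.44634715] 47.076444086843935 [-0.52497531  0.10733285  0.53900639]
[-7.87844669e-01  4.68870388e-01  1.69422849e-01  1.27583335e+00
 -2.69127326e-06 -7.88260503e-01]
```

View pics/l1.png

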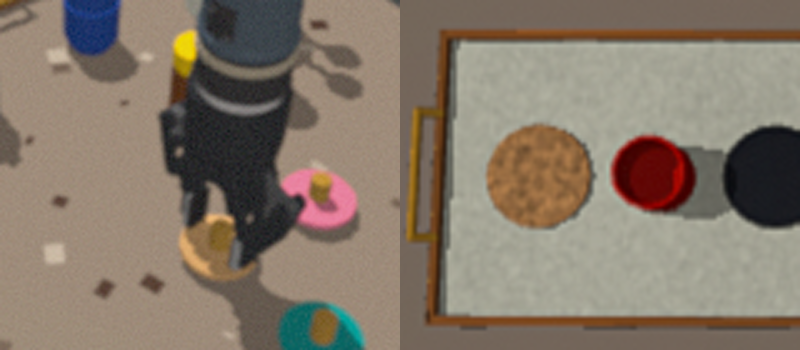

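The left half shows the fingers straddling the wooden lid's knob. The right half shows the pot upright between the coasters, at about full-frame px (231,216).

servo_tool(targets=[[0, 0, 0, 0, 0, 0, 0.1], [0, 0, 0, 0, 0, 0, -1], [0, 0, 0, 0, 0, 0, -1], [0, 0, 0, 0, 0, 0, -1], [0, 0, 0, 0, 0, 0, -1]], grip_force=30)

```text
t: 9.2
tool_pos: [516.0, -423.8, 18.2]
tool_rot: [-0.0, 1.0, -0.001, 0.001]
ft_force: [-0.6, 0.6, 2.8]
gripper_width: 16.3
finger_force: 29.3
```

servo_tool(targets=[[0, 0, 0, 0, 0, 0, -1], [0, 0, 0, 0, 0, 0, -1], [0, 0, -0.05, 0, 0, 0, -1], [0, 0, -0.15, 0, 0, 0, -1], [0, 0, -0.3, 0, 0, 0, -1]])

```text
t: 9.7
tool_pos: [513.1, -420.9, 103.9]
tool_rot: [-0.0, 1.0, 0.003, -0.003]
ft_force: [1.1, -0.5, -0.1]
gripper_width: 16.8
finger_force: 29.3
```

servo_tool(targets=[[0, 0, -0.1, 0, 0, 0, -1], [0, 0, -0.17, 0, 0, 0, -1], [0, 0, -0.17, 0, 0, 0, -1], [0, 0, -0.17, 0, 0, 0, -1], [0, 0, -0.17, 0, 0, 0, -1]])

```text
t: 10.2
tool_pos: [514.5, -422.3, 155.5]
tool_rot: [-0.0, 1.0, 0.002, -0.002]
ft_force: [-0.5, 0.1, -1.1]
gripper_width: 16.5
finger_force: 29.3
```

Run:
```python
from bench import manip
import cv2
from h import *
i=manip.get_image("side")["img"][:,:,::-1]; t=manip.get_image("top")["img"][:,:,::-1]
print(proj('side',[515,-423,150]),proj('top',[537,127,66]),proj('top',[537,127,6]))
a=cv2.resize(i[110:270,300:460],(400,400),interpolation=cv2.INTER_CUBIC); b=cv2.resize(t[192:242,205:255],(400,400),interpolation=cv2.INTER_CUBIC)
cv2.imwrite("pics/l2.png",np.hstack([a,b])); s=manip.state(); print(s['tool_pos'],s['gripper_width'],s['ft_force'])
```

```text
[394.3 249. ] [228.3 215.7] [232.5 217.7]
[ 514.4405375  -422.25933009  155.32891893] 16.466025126290646 [-0.43773451 -0.77349221 -0.45344526]
```

View pics/l2.png

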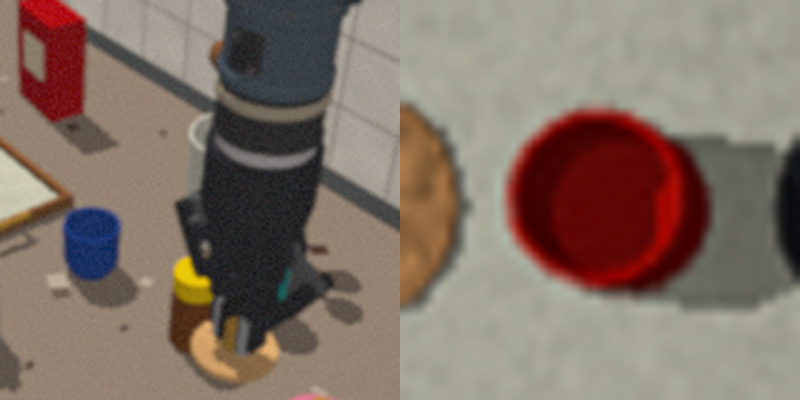

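The lid is held level by its knob. The pot rim centre is at crop (598,198), full-frame about (229,216), within about 2 mm of where it should be.

servo_tool(targets=[[-0.005, 0.14, 0, 0, 0, 0, -1], [-0.01, 0.3, 0, 0, 0, 0, -1], [-0.015, 0.46, 0, 0, 0, 0, -1], [-0.02, 0.63, 0, 0, 0, 0, -1], [-0.024, 0.8, 0, 0, 0, 0, -1]])

```text
t: 10.8
tool_pos: [521.4, -183.1, 156.4]
tool_rot: [0.0, 1.0, 0.001, -0.001]
ft_force: [0.4, 0.4, 0.3]
gripper_width: 16.7
finger_force: 29.5
```

servo_tool(targets=[[-0.005, 0.16, 0, 0, 0, 0, -1], [-0.01, 0.32, 0, 0, 0, 0, -1], [-0.015, 0.48, 0, 0, 0, 0, -1], [-0.02, 0.64, 0, 0, 0, 0, -1], [-0.024, 0.8, 0, 0, 0, 0, -1]])

```text
t: 11.3
tool_pos: [528.5, 56.7, 156.7]
tool_rot: [-0.0, 1.0, 0.0, -0.001]
ft_force: [1.9, 0.2, -0.3]
gripper_width: 16.8
finger_force: 29.5
```

servo_tool(targets=[[-0.01, 0.12, 0.04, 0, 0, 0, -1], [-0.023, 0.2, 0.1, 0, 0, 0, -1], [-0.023, 0.233, 0.19, 0, 0, 0, -1], [-0.023, 0.233, 0.19, 0, 0, 0, -1], [-0.023, 0.233, 0.19, 0, 0, 0, -1]])

```text
t: 11.8
tool_pos: [535.0, 124.3, 99.6]
tool_rot: [-0.0, 1.0, -0.0, -0.002]
ft_force: [0.7, -0.6, 0.0]
gripper_width: 16.5
finger_force: 29.5
```

servo_tool(targets=[[0, 0, 0.02, 0, 0, 0, -1], [0, 0, 0.04, 0, 0, 0, -1], [0, 0, 0.055, 0, 0, 0, -1], [0, 0, 0.065, 0, 0, 0, -1], [0, 0, 0.075, 0, 0, 0, -1]])

```text
t: 12.3
tool_pos: [536.6, 124.3, 78.5]
tool_rot: [0.0, 1.0, 0.0, 0.0]
ft_force: [-0.0, -0.5, -0.3]
gripper_width: 17.0
finger_force: 29.5
```

servo_tool(targets=[[0, 0, 0.004, 0, 0, 0, -1], [0, 0, 0.008, 0, 0, 0, -1], [0, 0, 0.008, 0, 0, 0, -1], [0, 0, 0.008, 0, 0, 0, -1], [0, 0, 0.008, 0, 0, 0, -1]])

```text
t: 12.8
tool_pos: [536.7, 124.8, 76.4]
tool_rot: [-0.0, 1.0, 0.0, 0.0]
ft_force: [-0.5, 0.5, -0.1]
gripper_width: 16.8
finger_force: 29.5
```

servo_tool(targets=[[0, 0.004, 0, 0, 0, 0, -1], [0, 0.007, 0, 0, 0, 0, -1], [0, 0.007, 0.004, 0, 0, 0, -1], [0, 0.007, 0.007, 0, 0, 0, -1], [0, 0.007, 0.007, 0, 0, 0, -1]])

```text
t: 13.3
tool_pos: [536.9, 126.6, 76.2]
tool_rot: [-0.0, 1.0, -0.0, 0.001]
ft_force: [-2.8, -0.8, 8.0]
gripper_width: 16.7
finger_force: 30.3
```

servo_tool(targets=[[0, 0, -0.003, 0, 0, 0, -0.2], [0, 0, -0.003, 0, 0, 0, -0.1], [0, 0, -0.003, 0, 0, 0, 0], [0, 0, -0.003, 0, 0, 0, 0], [0, 0, -0.003, 0, 0, 0, 0]])

```text
t: 13.8
tool_pos: [536.3, 126.7, 74.6]
tool_rot: [-0.0, 1.0, -0.0, -0.0]
ft_force: [0.3, 0.2, -0.1]
gripper_width: 43.0
finger_force: 0.0
```

servo_tool(targets=[[0, 0, -0.05, 0, 0, 0, 0], [0, 0, -0.12, 0, 0, 0, 0], [0, 0, -0.2, 0, 0, 0, 0], [0, 0, -0.28, 0, 0, 0, 0], [0, 0, -0.28, 0, 0, 0, 0]])

```text
t: 14.3
tool_pos: [539.5, 127.1, 164.8]
tool_rot: [-0.0, 1.0, 0.001, 0.005]
ft_force: [0.3, -0.3, 1.0]
gripper_width: 42.6
finger_force: 0.0
```

servo_tool(targets=[[-0.03, -0.14, 0, 0, 0, 0, 1], [-0.06, -0.29, 0, 0, 0, 0, 1], [-0.09, -0.44, 0, 0, 0, 0, 1], [-0.12, -0.59, 0, 0, 0, 0, 1], [-0.15, -0.74, 0, 0, 0, 0, 1]])

```text
t: 14.8
tool_pos: [581.5, -96.9, 158.8]
tool_rot: [-0.0, 1.0, 0.0, -0.0]
ft_force: [-0.2, 0.5, 0.3]
gripper_width: 85.3
finger_force: 0.0
```

Run:
```python
from bench import manip
import cv2
from h import *
i=manip.get_image("side")["img"][:,:,::-1]; t=manip.get_image("top")["img"][:,:,::-1]
print('lidtop',proj('top',[537,126.5,72]),proj('side',[537,126.5,72]))
a=cv2.resize(i[110:210,210:310],(400,400),interpolation=cv2.INTER_CUBIC); b=cv2.resize(t[192:242,205:255],(400,400),interpolation=cv2.INTER_CUBIC)
cv2.imwrite("pics/l3.png",np.hstack([a,b])); s=manip.state(); print(s['tool_pos'],s['gripper_width'],s['ft_force'])
```

```text
lidtop [228.  215.5] [257.6 156. ]
[ 581.9849309  -100.96619349  158.20745957] 85.30790278934494 [0.46548077 0.37028885 0.14831445]
```

View pics/l3.png

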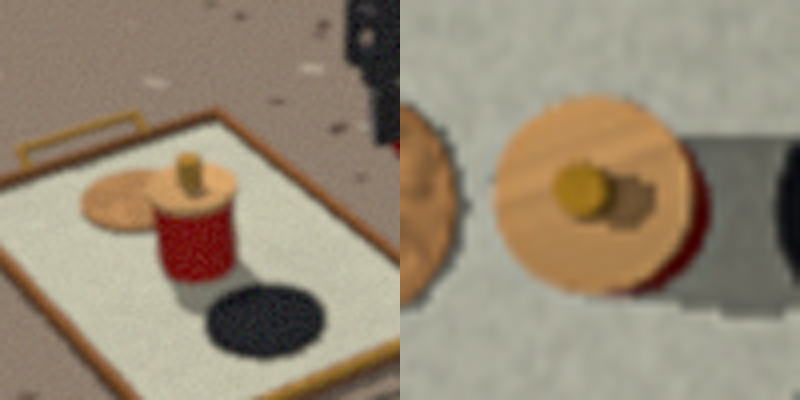

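The lid sits level on the pot: disc centre at side-crop (193,188), full-frame (258,157), against a predicted (257.6,156). Next is the cup.

servo_tool(targets=[[-0.03, -0.09, 0, 0, 0, 0, 1], [-0.064, -0.173, 0.08, 0, 0, 0, 1], [-0.064, -0.173, 0.18, 0, 0, 0, 1], [-0.064, -0.173, 0.22, 0, 0, 0, 1], [-0.064, -0.173, 0.22, 0, 0, 0, 1]], grip_force=35)

```text
t: 15.4
tool_pos: [598.4, -145.7, 89.7]
tool_rot: [-0.0, 1.0, 0.001, -0.003]
ft_force: [0.3, -0.0, 0.6]
gripper_width: 85.5
finger_force: 0.0
```

servo_tool(targets=[[0, 0, 0, 0, 0, 0, 1], [0, 0, 0.08, 0, 0, 0, 1], [0, 0, 0.16, 0, 0, 0, 1], [0, 0, 0.23, 0, 0, 0, 1], [0, 0, 0.25, 0, 0, 0, 1]])

```text
t: 15.9
tool_pos: [600.2, -146.2, 17.3]
tool_rot: [-0.001, 1.0, 0.0, -0.001]
ft_force: [-0.2, 0.4, -0.5]
gripper_width: 85.6
finger_force: 0.0
```

servo_tool(targets=[[0, 0, 0, 0, 0, 0, 1], [0, 0, 0, 0, 0, 0, -1], [0, 0, 0, 0, 0, 0, -1], [0, 0, 0, 0, 0, 0, -1], [0, 0, 0, 0, 0, 0, -1]])

```text
t: 16.4
tool_pos: [602.6, -147.5, 20.6]
tool_rot: [-0.0, 1.0, -0.0, 0.002]
ft_force: [0.4, 1.0, 6.0]
gripper_width: 56.2
finger_force: 37.8
```

servo_tool(targets=[[0, 0, 0, 0, 0, 0, -1], [0, 0, -0.05, 0, 0, 0, -1], [0, 0, -0.15, 0, 0, 0, -1], [0, 0, -0.25, 0, 0, 0, -1], [0, 0, -0.35, 0, 0, 0, -1]])

```text
t: 16.9
tool_pos: [600.1, -147.1, 124.0]
tool_rot: [-0.0, 1.0, 0.0, -0.001]
ft_force: [0.4, -0.5, -2.2]
gripper_width: 56.3
finger_force: 37.8
```

servo_tool(targets=[[0, 0, -0.1, 0, 0, 0, -1], [0, 0, -0.15, 0, 0, 0, -1], [0, 0, -0.15, 0, 0, 0, -1], [0, 0, -0.15, 0, 0, 0, -1], [0, 0, -0.15, 0, 0, 0, -1]])

```text
t: 17.4
tool_pos: [599.5, -146.7, 165.3]
tool_rot: [-0.0, 1.0, 0.001, -0.002]
ft_force: [-0.5, -0.4, -1.8]
gripper_width: 56.1
finger_force: 37.8
```

servo_tool(targets=[[0.02, 0.11, 0, 0, 0, 0, -1], [0.042, 0.24, 0, 0, 0, 0, -1], [0.063, 0.37, 0, 0, 0, 0, -1], [0.084, 0.5, 0, 0, 0, 0, -1], [0.105, 0.615, 0, 0, 0, 0, -1]])

```text
t: 17.9
tool_pos: [567.4, 39.2, 165.5]
tool_rot: [-0.0, 1.0, 0.0, -0.002]
ft_force: [-0.2, 0.0, -1.5]
gripper_width: 56.1
finger_force: 37.9
```

servo_tool(targets=[[0.02, 0.13, 0, 0, 0, 0, -1], [0.042, 0.26, 0, 0, 0, 0, -1], [0.063, 0.39, 0, 0, 0, 0, -1], [0.084, 0.52, 0, 0, 0, 0, -1], [0.104, 0.615, 0, 0, 0, 0, -1]])

```text
t: 18.4
tool_pos: [536.1, 223.9, 165.5]
tool_rot: [-0.001, 1.0, -0.0, -0.002]
ft_force: [0.2, -0.7, -2.2]
gripper_width: 56.0
finger_force: 37.9
```

servo_tool(targets=[[0, 0, 0, 0, 0, 0, -1], [0, 0, 0.1, 0, 0, 0, -1], [0, 0, 0.2, 0, 0, 0, -1], [0, 0, 0.3, 0, 0, 0, -1], [0, 0, 0.38, 0, 0, 0, -1]])

```text
t: 18.9
tool_pos: [535.9, 220.4, 50.0]
tool_rot: [0.0, 1.0, -0.001, -0.002]
ft_force: [-0.3, 0.4, -2.1]
gripper_width: 56.5
finger_force: 38.0
```

servo_tool(targets=[[0, 0, 0, 0, 0, 0, -1], [0, 0, 0.03, 0, 0, 0, -1], [0, 0, 0.055, 0, 0, 0, -1], [0, 0, 0.066, 0, 0, 0, -1], [0, 0, 0.07, 0, 0, 0, -1]])

```text
t: 19.4
tool_pos: [538.4, 221.9, 33.4]
tool_rot: [-0.0, 1.0, 0.0, 0.0]
ft_force: [-0.7, 0.6, -0.9]
gripper_width: 56.3
finger_force: 38.1
```

servo_tool(targets=[[0, 0, 0.004, 0, 0, 0, -1], [0, 0, 0.006, 0, 0, 0, -1], [0, 0, 0.006, 0, 0, 0, -1], [0, 0, 0.006, 0, 0, 0, -1], [0, 0, 0.006, 0, 0, 0, -1]])

```text
t: 19.9
tool_pos: [538.7, 222.0, 32.6]
tool_rot: [-0.0, 1.0, 0.0, 0.001]
ft_force: [-1.7, -2.0, 6.1]
gripper_width: 56.0
finger_force: 38.4
```

servo_tool(targets=[[0, 0, 0, 0, 0, 0, 0.6], [0, 0, 0, 0, 0, 0, 0.7], [0, 0, 0, 0, 0, 0, 0.7], [0, 0, 0, 0, 0, 0, 0.7], [0, 0, 0, 0, 0, 0, 0.7]])

```text
t: 20.4
tool_pos: [537.9, 221.8, 30.9]
tool_rot: [-0.0, 1.0, -0.0, -0.0]
ft_force: [-0.2, -0.4, 0.8]
gripper_width: 72.7
finger_force: 0.0
```

servo_tool(targets=[[0, 0, -0.05, 0, 0, 0, 0.7], [0, 0, -0.15, 0, 0, 0, 0.7], [0, 0, -0.25, 0, 0, 0, 0.7], [0, 0, -0.35, 0, 0, 0, 0.7], [0, 0, -0.42, 0, 0, 0, 0.7]])

```text
t: 20.9
tool_pos: [539.1, 222.2, 161.3]
tool_rot: [-0.0, 1.0, 0.001, 0.002]
ft_force: [0.7, -0.6, 0.1]
gripper_width: 72.2
finger_force: 0.0
```

servo_tool(targets=[[0.03, -0.12, 0, 0, 0, 0, 1], [0.06, -0.25, 0, 0, 0, 0, 1], [0.09, -0.38, 0, 0, 0, 0, 1], [0.12, -0.51, 0, 0, 0, 0, 1], [0.157, -0.64, 0, 0, 0, 0, 1]])

```text
t: 21.4
tool_pos: [491.0, 28.4, 158.7]
tool_rot: [-0.0, 1.0, -0.0, 0.001]
ft_force: [0.7, -0.2, -0.6]
gripper_width: 85.5
finger_force: 0.0
```

servo_tool(targets=[[0.03, -0.13, 0, 0, 0, 0.047, 1], [0.06, -0.26, 0, 0, 0, 0.094, 1], [0.09, -0.39, 0, 0, 0, 0.141, 1], [0.12, -0.52, 0, 0, 0, 0.188, 1], [0.157, -0.643, 0, 0, 0, 0.235, 1]])

```text
t: 21.9
tool_pos: [443.8, -164.9, 158.8]
tool_rot: [0.364, 0.932, -0.0, 0.001]
ft_force: [0.5, 0.4, -0.1]
gripper_width: 85.3
finger_force: 0.0
```

servo_tool(targets=[[0, 0, 0, 0, 0, 0.047, 1], [0, 0, 0, 0, 0, 0.094, 1], [0, 0, 0, 0, 0, 0.141, 1], [0, 0, 0, 0, 0, 0.188, 1], [0, 0, 0, 0, 0, 0.235, 1]])

```text
t: 22.4
tool_pos: [444.1, -163.4, 158.6]
tool_rot: [0.675, 0.738, 0.0, 0.001]
ft_force: [0.2, 0.3, -0.3]
gripper_width: 85.7
finger_force: 0.0
```

servo_tool(targets=[[0, 0, 0, 0, 0, 0.03, 1], [0, 0, 0, 0, 0, 0.03, 1], [0, 0, 0, 0, 0, 0.03, 1], [0, 0, 0, 0, 0, 0.03, 1], [0, 0, 0, 0, 0, 0.03, 1]])

```text
t: 22.9
tool_pos: [443.9, -163.1, 157.4]
tool_rot: [0.707, 0.708, 0.0, 0.0]
ft_force: [0.6, 0.2, 0.3]
gripper_width: 85.6
finger_force: 0.0
```

Run:
```python
from bench import manip
import cv2
from h import *
i=manip.get_image("side")["img"][:,:,::-1]; t=manip.get_image("top")["img"][:,:,::-1]
print('cuptop',proj('top',[538,222,70]),'side',proj('side',[538,222,70]))
a=cv2.resize(i[110:210,200:300],(400,400),interpolation=cv2.INTER_CUBIC); b=cv2.resize(t[180:260,165:245],(400,400),interpolation=cv2.INTER_CUBIC)
cv2.imwrite("pics/l4.png",np.hstack([a,b])); s=manip.state(); print(s['tool_pos'],s['tool_rot'],s['joints'])
```

```text
cuptop [190.8 215.7] side [241.6 142.8]
[ 443.89958563 -163.05958113  157.26991752] [ 7.06806164e-01  7.07407270e-01  1.73640165e-05 -1.97314158e-05] [-4.94006718e-01 -9.19576261e-02 -1.85347902e-01  1.47743389e+00
  4.45893362e-05  1.07593952e+00]
```

View pics/l4.png

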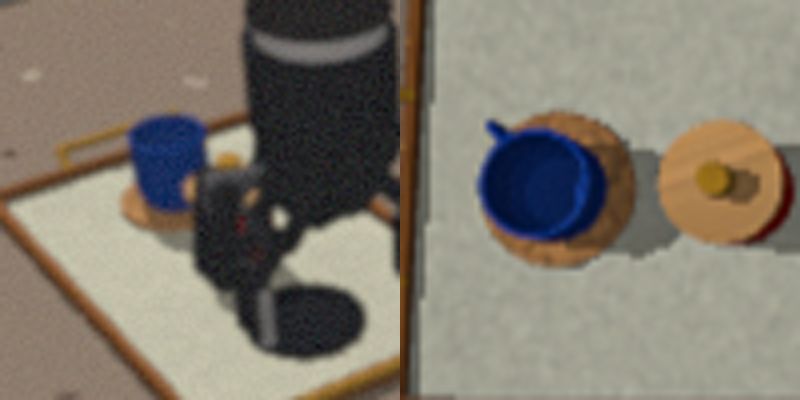

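The cup stands on the cork, rim centre at crop (535,184), full-frame (191.6,216.4), about 2 mm from prediction. Now the jug.

servo_tool(targets=[[0, 0, 0.09, 0, 0, 0, 1], [0, 0, 0.19, 0, 0, 0, 1], [0, 0, 0.29, 0, 0, 0, 1], [0, 0, 0.38, 0, 0, 0, 1], [0, 0, 0.44, 0, 0, 0, 1]])

```text
t: 23.5
tool_pos: [442.5, -162.3, 22.8]
tool_rot: [0.707, 0.707, -0.0, -0.002]
ft_force: [-0.5, -1.1, 0.5]
gripper_width: 85.5
finger_force: 0.0
```

servo_tool(targets=[[0, 0, 0, 0, 0, 0, 1], [0, 0, 0, 0, 0, 0, 1], [0, 0, 0, 0, 0, 0, -1], [0, 0, 0, 0, 0, 0, -1], [0, 0, 0, 0, 0, 0, -1]])

```text
t: 24.0
tool_pos: [445.4, -163.9, 27.3]
tool_rot: [0.707, 0.707, 0.0, 0.002]
ft_force: [-0.1, 0.9, 4.4]
gripper_width: 56.2
finger_force: 38.0
```

servo_tool(targets=[[0, 0, 0, 0, 0, 0, -1], [0, 0, 0, 0, 0, 0, -1], [0, 0, -0.05, 0, 0, 0, -1], [0, 0, -0.13, 0, 0, 0, -1], [0, 0, -0.2, 0, 0, 0, -1]])

```text
t: 24.5
tool_pos: [443.4, -162.8, 85.5]
tool_rot: [0.707, 0.707, -0.0, -0.001]
ft_force: [0.9, 0.7, -1.6]
gripper_width: 56.2
finger_force: 38.0
```

servo_tool(targets=[[0, 0, -0.1, 0, 0, 0, -1], [0, 0, -0.2, 0, 0, 0, -1], [0, 0, -0.25, 0, 0, 0, -1], [0, 0, -0.25, 0, 0, 0, -1], [0, 0, -0.25, 0, 0, 0, -1]])

```text
t: 25.0
tool_pos: [443.6, -162.9, 159.2]
tool_rot: [0.707, 0.707, -0.0, -0.001]
ft_force: [0.3, 0.0, -1.9]
gripper_width: 55.9
finger_force: 38.0
```

servo_tool(targets=[[0.12, 0.06, 0, 0, 0, 0, -1], [0.26, 0.12, 0, 0, 0, 0, -1], [0.4, 0.19, 0, 0, 0, 0, -1], [0.54, 0.25, 0, 0, 0, 0, -1], [0.655, 0.307, 0, 0, 0, 0, -1]])

```text
t: 25.5
tool_pos: [534.9, 35.8, 157.2]
tool_rot: [0.707, 0.708, -0.001, -0.002]
ft_force: [0.9, -0.4, -1.0]
gripper_width: 56.4
finger_force: 38.0
```

servo_tool(targets=[[0, 0, 0, 0, 0, 0, -1], [0, 0, 0.08, 0, 0, 0, -1], [0, 0, 0.17, 0, 0, 0, -1], [0, 0, 0.26, 0, 0, 0, -1], [0, 0, 0.33, 0, 0, 0, -1]])

```text
t: 26.0
tool_pos: [533.0, 33.0, 56.9]
tool_rot: [0.707, 0.707, -0.002, -0.002]
ft_force: [-0.2, 0.4, -1.4]
gripper_width: 56.2
finger_force: 38.2
```

servo_tool(targets=[[0, 0, 0, 0, 0, 0, -1], [0, 0, 0.03, 0, 0, 0, -1], [0, 0, 0.055, 0, 0, 0, -1], [0, 0, 0.066, 0, 0, 0, -1], [0, 0, 0.07, 0, 0, 0, -1]])

```text
t: 26.5
tool_pos: [536.1, 33.3, 40.3]
tool_rot: [0.707, 0.707, 0.0, 0.0]
ft_force: [0.6, 1.1, -1.6]
gripper_width: 56.2
finger_force: 38.2
```

servo_tool(targets=[[0, 0, 0.005, 0, 0, 0, -1], [0, 0, 0.008, 0, 0, 0, -1], [0, 0, 0.008, 0, 0, 0, -1], [0, 0, 0.008, 0, 0, 0, -1], [0, 0, 0.008, 0, 0, 0, -1]])

```text
t: 27.0
tool_pos: [536.5, 33.5, 39.3]
tool_rot: [0.707, 0.707, 0.001, 0.001]
ft_force: [-2.5, -0.2, 5.9]
gripper_width: 56.6
finger_force: 38.7
```

servo_tool(targets=[[0, 0, 0, 0, 0, 0, 0.6], [0, 0, 0, 0, 0, 0, 0.7], [0, 0, 0, 0, 0, 0, 0.7], [0, 0, 0, 0, 0, 0, 0.7], [0, 0, 0, 0, 0, 0, 0.7]])

```text
t: 27.5
tool_pos: [535.9, 33.4, 37.6]
tool_rot: [0.707, 0.707, -0.0, -0.0]
ft_force: [0.5, 0.2, -0.0]
gripper_width: 72.7
finger_force: 0.0
```

servo_tool(targets=[[0, 0, -0.05, 0, 0, 0, 0.7], [0, 0, -0.15, 0, 0, 0, 0.7], [0, 0, -0.25, 0, 0, 0, 0.7], [0, 0, -0.35, 0, 0, 0, 0.7], [0, 0, -0.42, 0, 0, 0, 0.7]])

```text
t: 28.0
tool_pos: [537.1, 33.4, 167.8]
tool_rot: [0.707, 0.707, 0.001, 0.002]
ft_force: [-0.4, 0.3, 0.1]
gripper_width: 72.7
finger_force: 0.0
```

servo_tool(targets=[[-0.1, 0.025, 0, 0, 0, 0, 0.7], [-0.2, 0.05, 0, 0, 0, 0, 0.7], [-0.31, 0.075, 0, 0, 0, 0, 0.7], [-0.42, 0.1, 0, 0, 0, 0, 0.7], [-0.53, 0.125, 0, 0, 0, 0, 0.7]])

```text
t: 28.5
tool_pos: [574.0, -126.9, 165.3]
tool_rot: [0.707, 0.707, 0.0, 0.001]
ft_force: [-0.0, 0.4, 0.4]
gripper_width: 72.4
finger_force: 0.0
```

servo_tool(targets=[[-0.1, 0.025, 0, 0, 0, -0.047, 0.7], [-0.2, 0.05, 0, 0, 0, -0.094, 0.7], [-0.31, 0.075, 0, 0, 0, -0.141, 0.7], [-0.42, 0.1, 0, 0, 0, -0.188, 0.7], [-0.533, 0.125, 0, 0, 0, -0.235, 0.7]])

```text
t: 29.0
tool_pos: [611.5, -286.8, 165.2]
tool_rot: [0.401, 0.916, -0.0, 0.001]
ft_force: [0.4, 0.2, 0.2]
gripper_width: 72.7
finger_force: 0.0
```

servo_tool(targets=[[0, 0, 0, 0, 0, -0.047, 0.7], [0, 0, 0, 0, 0, -0.094, 0.7], [0, 0, 0, 0, 0, -0.141, 0.7], [0, 0, 0, 0, 0, -0.188, 0.7], [0, 0, 0, 0, 0, -0.235, 0.7]])

```text
t: 29.5
tool_pos: [611.2, -285.7, 165.1]
tool_rot: [0.044, 0.999, -0.0, 0.0]
ft_force: [0.5, -0.2, -0.3]
gripper_width: 72.7
finger_force: 0.0
```

servo_tool(targets=[[0, 0, 0, 0, 0, -0.03, 0.7], [0, 0, 0, 0, 0, -0.03, 0.7], [0, 0, 0, 0, 0, -0.03, 0.7], [0, 0, 0, 0, 0, -0.03, 0.7], [0, 0, 0, 0, 0, -0.03, 0.7]])

```text
t: 30.0
tool_pos: [611.1, -285.5, 164.0]
tool_rot: [0.0, 1.0, -0.0, 0.0]
ft_force: [0.0, -0.5, -0.5]
gripper_width: 72.7
finger_force: 0.0
```

servo_tool(targets=[[0, 0, 0.09, 0, 0, 0, 0.7], [0, 0, 0.19, 0, 0, 0, 0.7], [0, 0, 0.29, 0, 0, 0, 0.7], [0, 0, 0.38, 0, 0, 0, 0.7], [0, 0, 0.44, 0, 0, 0, 0.7]])

```text
t: 30.5
tool_pos: [609.6, -284.6, 28.9]
tool_rot: [0.0, 1.0, 0.001, -0.002]
ft_force: [0.6, 0.7, -0.3]
gripper_width: 72.9
finger_force: 0.0
```

servo_tool(targets=[[0, 0, 0, 0, 0, 0, 0.7], [0, 0, 0, 0, 0, 0, 0.7], [0, 0, 0, 0, 0, 0, -1], [0, 0, 0, 0, 0, 0, -1], [0, 0, 0, 0, 0, 0, -1]])

```text
t: 31.0
tool_pos: [612.4, -286.0, 34.3]
tool_rot: [-0.0, 1.0, -0.001, 0.002]
ft_force: [0.2, -0.0, 4.3]
gripper_width: 43.7
finger_force: 35.4
```

servo_tool(targets=[[0, 0, 0, 0, 0, 0, -1], [0, 0, 0, 0, 0, 0, -1], [0, 0, -0.05, 0, 0, 0, -1], [0, 0, -0.13, 0, 0, 0, -1], [0, 0, -0.2, 0, 0, 0, -1]])

```text
t: 31.5
tool_pos: [610.4, -285.3, 92.3]
tool_rot: [-0.0, 1.0, 0.0, -0.001]
ft_force: [1.2, -0.5, -1.2]
gripper_width: 44.0
finger_force: 35.9
```

servo_tool(targets=[[0, 0, -0.1, 0, 0, 0, -1], [0, 0, -0.2, 0, 0, 0, -1], [0, 0, -0.25, 0, 0, 0, -1], [0, 0, -0.25, 0, 0, 0, -1], [0, 0, -0.25, 0, 0, 0, -1]])

```text
t: 32.0
tool_pos: [610.9, -285.5, 166.6]
tool_rot: [-0.0, 1.0, -0.0, -0.0]
ft_force: [0.7, -0.1, -2.0]
gripper_width: 44.2
finger_force: 35.9
```

Run:
```python
from bench import manip
import cv2
from h import *
i=manip.get_image("side")["img"][:,:,::-1]; t=manip.get_image("top")["img"][:,:,::-1]
print('jugtop',proj('top',[536,33.5,84]),'side',proj('side',[536,33.5,84]))
a=cv2.resize(i[110:230,200:440],(800,400),interpolation=cv2.INTER_CUBIC)[:, :400]; b=cv2.resize(t[170:270,180:280],(400,400),interpolation=cv2.INTER_CUBIC)
cv2.imwrite("pics/l5.png",np.hstack([a,b])); s=manip.state(); print(s['tool_pos'],s['tool_rot'],s['gripper_width'])
```

```text
jugtop [264.  214.9] side [274.7 167. ]
[ 610.10313261 -284.9755972   164.64220308] [-1.12035641e-04  9.99998350e-01  8.90381474e-04 -1.57952388e-03] 43.7983802424769
```

View pics/l5.png

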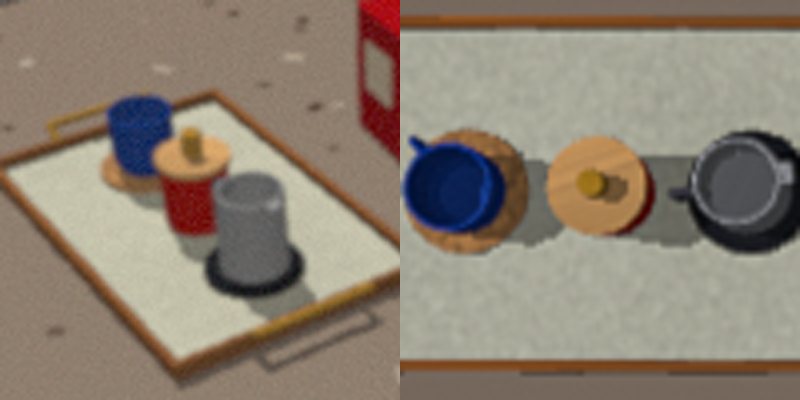

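All four pieces stand in place; the jug rim is centred at crop (738,182), full-frame (264.1,215.1), as predicted. The shaker is in hand.

servo_tool(targets=[[0.04, 0.12, 0, 0, 0, 0, -1], [0.09, 0.26, 0, 0, 0, 0, -1], [0.14, 0.4, 0, 0, 0, 0, -1], [0.19, 0.54, 0, 0, 0, 0, -1], [0.246, 0.69, 0, 0, 0, 0, -1]])

```text
t: 32.6
tool_pos: [535.3, -76.9, 164.6]
tool_rot: [0.0, 1.0, 0.0, -0.002]
ft_force: [0.3, -0.0, -1.6]
gripper_width: 44.0
finger_force: 36.1
```

servo_tool(targets=[[0.05, 0.15, 0, 0, 0, 0, -1], [0.1, 0.29, 0, 0, 0, 0, -1], [0.15, 0.43, 0, 0, 0, 0, -1], [0.2, 0.57, 0, 0, 0, 0, -1], [0.247, 0.69, 0, 0, 0, 0, -1]])

```text
t: 33.1
tool_pos: [460.8, 130.2, 165.0]
tool_rot: [-0.0, 1.0, -0.0, -0.002]
ft_force: [0.0, -0.1, -1.9]
gripper_width: 43.7
finger_force: 36.1
```

servo_tool(targets=[[0, 0, 0, 0, 0, 0, -1], [0, 0, 0.08, 0, 0, 0, -1], [0, 0, 0.17, 0, 0, 0, -1], [0, 0, 0.27, 0, 0, 0, -1], [0, 0, 0.36, 0, 0, 0, -1]])

```text
t: 33.6
tool_pos: [461.7, 127.7, 56.0]
tool_rot: [0.0, 1.0, -0.0, -0.001]
ft_force: [0.2, 0.0, -1.0]
gripper_width: 44.1
finger_force: 36.2
```

servo_tool(targets=[[0, 0, 0, 0, 0, 0, -1], [0, 0, 0.02, 0, 0, 0, -1], [0, 0, 0.04, 0, 0, 0, -1], [0, 0, 0.055, 0, 0, 0, -1], [0, 0, 0.062, 0, 0, 0, -1]])

```text
t: 34.1
tool_pos: [463.6, 128.5, 40.7]
tool_rot: [-0.0, 1.0, 0.0, 0.001]
ft_force: [-0.0, 0.0, -1.1]
gripper_width: 43.9
finger_force: 36.2
```

servo_tool(targets=[[0, 0, 0.004, 0, 0, 0, -1], [0, 0, 0.007, 0, 0, 0, -1], [0, 0, 0.007, 0, 0, 0, -1], [0, 0, 0.007, 0, 0, 0, -1], [0, 0, 0.007, 0, 0, 0, -1]])

```text
t: 34.6
tool_pos: [463.9, 128.6, 40.2]
tool_rot: [-0.0, 1.0, 0.0, 0.001]
ft_force: [-2.6, 0.1, 5.4]
gripper_width: 44.1
finger_force: 36.0
```

Contact is made; I release, rise and retreat.

servo_tool(targets=[[0, 0, 0, 0, 0, 0, 0.4], [0, 0, 0, 0, 0, 0, 0.5], [0, 0, 0, 0, 0, 0, 0.5], [0, 0, 0, 0, 0, 0, 0.5], [0, 0, 0, 0, 0, 0, 0.5]])

```text
t: 35.1
tool_pos: [462.9, 128.5, 37.9]
tool_rot: [-0.0, 1.0, -0.0, -0.0]
ft_force: [0.1, 0.2, -0.5]
gripper_width: 64.1
finger_force: 0.0
```

servo_tool(targets=[[0, 0, -0.05, 0, 0, 0, 0.5], [0, 0, -0.15, 0, 0, 0, 0.5], [0, 0, -0.25, 0, 0, 0, 0.5], [0, 0, -0.35, 0, 0, 0, 0.5], [0, 0, -0.45, 0, 0, 0, 0.5]])

```text
t: 35.6
tool_pos: [462.8, 128.5, 174.1]
tool_rot: [-0.0, 1.0, -0.0, -0.0]
ft_force: [0.6, -0.4, 0.5]
gripper_width: 64.2
finger_force: 0.0
```

servo_tool(targets=[[0.05, -0.12, 0, 0, 0, 0, 0.5], [0.1, -0.25, 0, 0, 0, 0, 0.5], [0.15, -0.4, 0, 0, 0, 0, 0.5], [0.2, -0.55, 0, 0, 0, 0, 0.5], [0.25, -0.7, 0, 0, 0, 0, 0.5]])

```text
t: 36.1
tool_pos: [387.4, -82.9, 173.2]
tool_rot: [-0.001, 1.0, -0.0, 0.0]
ft_force: [0.6, 0.4, -0.9]
gripper_width: 64.2
finger_force: 0.0
```

servo_tool(targets=[[0.05, -0.15, 0, 0, 0, 0, 0.5], [0.1, -0.3, 0, 0, 0, 0, 0.5], [0.15, -0.45, 0, 0, 0, 0, 0.5], [0.15, -0.5, 0, 0, 0, 0, 0.5], [0.15, -0.5, 0, 0, 0, 0, 0.5]])

```text
t: 36.6
tool_pos: [342.7, -233.4, 172.9]
tool_rot: [0.002, 1.0, 0.0, 0.0]
ft_force: [-0.3, -0.0, -0.8]
gripper_width: 64.1
finger_force: 0.0
```

Run:
```python
from bench import manip
import cv2
from h import *
i=manip.get_image("side")["img"][:,:,::-1]; t=manip.get_image("top")["img"][:,:,::-1]
print('shakertop',proj('top',[463,128.5,90]),'side',proj('side',[463,128.5,90]))
a=cv2.resize(i[120:220,200:300],(400,400),interpolation=cv2.INTER_CUBIC); b=cv2.resize(t[170:270,180:280],(400,400),interpolation=cv2.INTER_CUBIC)
cv2.imwrite("pics/l6.png",np.hstack([a,b])); s=manip.state(); print(s['tool_pos'],s['ft_force'])
```

```text
shakertop [225.5 244.5] side [232.5 158.5]
[ 343.19161928 -230.93721786  172.926979  ] [ 0.27035787 -0.38063917 -0.37058075]
```

View pics/l6.png

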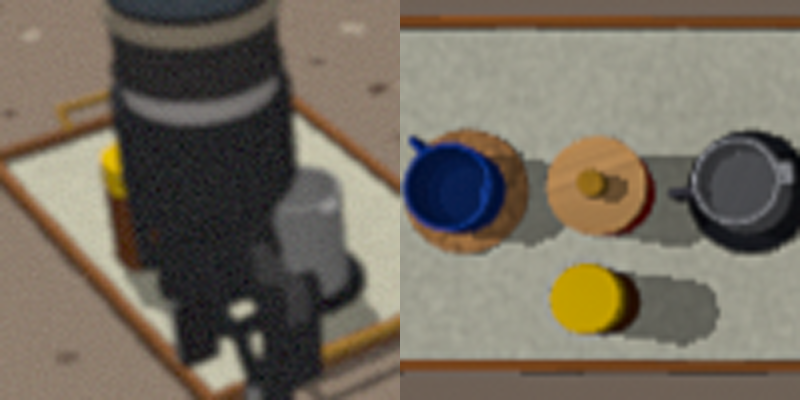

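The top crop shows everything upright on the tray. The shaker cap is at crop (587,299), full-frame (226.4,244.4), against a predicted (225.5,244.5), and the gripper is clear.

```bash
python3 -c "
from bench import manip
print(manip.close_job())"
```

```text
the job is handed in; nothing more can be done
None
```

The tray is laid and the job handed in at about 37 s, but no verdict came back. In the last top view the cup, jug, lidded pot and shaker were all upright and about 2–3 mm from their targets. The gripper was clear, and the coffee pack and utensil pot were never approached.

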